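Set the humidifier's mist lever to the mark

ROBOT

A 6-joint arm with a two-finger parallel gripper is mounted at the origin on the work surface. World frame = base frame: x ahead of the robot, y to its left, z up, the work surface at z = 0. Lengths are in m, angles in degrees, forces in N, time in s.
With the tool pointing down it reaches from about 0.325 to 0.775 m from the base axis. Payload 5.5 kg.
Tool frame: the origin (TCP) lies at the centre of the arm's flange, where the gripper is bolted on; the fingertips stand 182 mm ahead of it and the grasp point (between the pads) lies 163 mm ahead of it; z points along the fingers, y is the line along which they close (so a half turn about z gives the same grasp; the last joint's range is limited). The gripper opens to 88 mm and grips with 3 to 60 N. Pads are 20 mm wide; open, the fingers measure 115 mm over their backs; the gripper's body (75 mm by 178 mm) begins 61 mm behind the grasp point.
Start: joints at [74.043, 5.22, 70.514, -0, 104.267, -3.249], TCP at [0.132, 0.585, 0.405] pointing down, gripper open.
Joint ranges: [-164.24, 164.24], [-49.07, 125.15], [9.68, 141.18], [-86.29, 266.29], [3.28, 154.24], [-151.56, 151.56]. Speed limits (degrees/s): [147.25, 147.25, 172.46, 180, 180, 180].

INTERFACE

Orientations are given as [roll, pitch, yaw] about the fixed x, y, z axes, in that order (R = Rz(yaw) Ry(pitch) Rx(roll)).
In Python, from station import r gives the robot as it stands. The module is installed in compiled form; this text tells all that it offers. Calls block until the motion is done:
- r.reach(position, orientation): joint-space move of the TCP to a pose.
- r.servo_line(position, rotation=None, speed=0.15): straight line of the TCP; rotation=None keeps the orientation; speed is the mean speed in m/s.
- r.move_joints(angles): joint-space move.
- r.let_go() and r.grab(squeeze=None): open the fingers fully, or close them until they stop; squeeze is the grip in N (None keeps the last).
- r.wait(seconds).
- r.inverse_kinematics(position, orientation): joint angles nearest the present ones, or None.
- r.sense(): the state.
- r.snapshot(name): name is "scene" or "top" or "wrist"; returns a dict with "frame" (420x560x3 uint8, red, green, blue), "fx", "fy", "cx", "cy" (pixels), "R" (3x3) and "t" (3): a world point X has camera coordinates R X + t. Camera axes: x right, y down, z forward; pixel columns grow to the right and rows downward; lengths in m; the calibration is good to about 2 mm. A picture is of the moment at which its call begins. There is no depth.
A pose or a line that the arm cannot do raises r.IKError and nothing moves.
- r.hand_in(): hands the job in; it is judged then, once.
The state is a dict: "clock": time; "joints": joint angles; "joint_vel": joint speeds; "joint_torque": joint torques, N m; "tcp_pos": TCP position; "orientation": TCP orientation; "contact_force": force on the tool from outside, world axes, zero at the start; "torque": the same for the moment, N m; "opening": finger opening in m; "gripper_force": force on a finger pad.
Only numpy, scipy, OpenCV 4.12 (cv2) and the standard library are available. Lean on these libraries where they do the work, as an engineer would, in place of code of your own. Each camera call takes 0.05 s, during which the arm holds its last target. There are 200 camera calls.

TASK

Set the mist valve of the humidifier: turn its lever gently clockwise (seen looking onto the sloping panel) until it is fully shut against its stop, then open it again until the lever points at the raised mark on the panel, and let go. Grip and turn the lever lightly (at most about 40 N from each finger), never forcing it against the stop, and leave the mark and the other things on the vanity where they are.

Things in the scene. Friction and masses are not known exactly. Their poses are not given: they have to be found in the camera images.
- humidifier: White humidifier, fixed, 190 mm wide, 344 mm tall. Origin on the table straight below the lever's pivot; z up, x from its front (towards the robot) to its back, y to its left. Its front is a flat panel sloping 27 degrees up towards the back (outward normal (-sin27, 0, cos27)), reaching 115 mm down and 85 mm up the slope from the pivot, which lies on the panel at z = 145 mm.
- hood_edge (a point): Middle of the lower front edge of a hood jutting out of the humidifier's upright wall over the panel: 30 mm behind the pivot (+x), 245 mm above the table; the hood is 28 mm thick and 190 mm wide. A vertical gripper does not fit over the pivot; come along the panel's normal.
- lever (a point): Steel lever of the mist valve, an upright fin 14 mm thick, 77 mm from the pivot to its tip and 25 mm beyond the pivot the other way. Origin at the pivot on the panel surface; z along the turning axis (panel's normal), x from pivot to tip. The fin stands 13 to 43 mm above the panel, on a round hub of radius 27 mm, 13 mm high. Can be gripped across its thickness at the pivot or pushed near the tip.
- lever_tip (a point): End of the lever, 77 mm from the pivot and 28 mm above the panel.
- mist_valve (a joint): Opening of the lever (rad): 0 shut against its stop (pointing left as seen from the robot, slightly down the slope), growing counter-clockwise as seen looking onto the panel; 1.2 points straight down the slope; 2.4 is the fully open stop. Stays where it is left (friction about 0.2 N m).
- mark (a point): Raised grey mark on the panel, a rib 22 mm long, 7 mm wide and 12 mm high, lying radially 81 to 103 mm from the pivot, just beyond the lever's tip, on a curved track. Origin at the pivot, z along the turning axis, x towards the rib.
- mark_tip (a point): Middle of the top of the rib, 92 mm from the pivot.
- mark_slide (a joint): Angle of the mark (rad), counted as the lever's: the lever points at the mark when both are equal.
- polish: Glass nail polish bottle with black cap, 44 mm wide, 85 mm tall, standing near the humidifier; origin under its centre.
- clip: Rose gold metal hair clip, 85 mm long, 15 mm high, lying beside the humidifier; origin under its centre.
- pencil_cup: Grey ceramic cup, 80 mm wide, 100 mm tall, with makeup pencils up to 180 mm; origin under its centre.
- sharpener: Steel cube-shaped pencil sharpener, 40 mm; origin under its centre.
- cream: White cream jar, 68 mm wide, 50 mm tall; origin under its centre.
- hairbrush: Wooden hairbrush, 190 mm long, lying; origin under its centre.
- lotion: White lotion bottle, 52 mm wide, 130 mm tall; origin under its centre.

How it is judged:
By the outcome, as a careful person would: the job done as asked, in the order asked, and still so for the second after the job is handed in, with the robot touching nothing.
It also fails if it takes over 50 s, if anything falls off the work surface, if the arm or the gripper's body presses on something with over 40 N, if the wrist force passes 120 N, or if a joint passes its speed limit or range.

## Working session

There is one attempt and no reset: what is moved stays moved. The work goes in short steps, each a Python script; the robot and the scene stay as the last script left them, time stands still between calls to the robot, and variables do not carry over. Pictures are saved under pics/ and viewed, at most 10 in all, crops included, and the job is handed in when it is done.

```bash
mkdir -p pics; python3 - <<'E'
from station import r
import cv2,numpy as np,pickle
d={}
for n in("scene","top"):
    s=r.snapshot(n); d[n]=s
    cv2.imwrite(f"pics/{n}0.png",s["frame"][:,:,::-1]); print(n,s["fx"],s["cx"],s["cy"],(-s["R"].T@s["t"]).round(3),s["R"].round(2).tolist())
pickle.dump(d,open("d0.pkl","wb")); print(r.sense())
E
```

```text
scene 396.76202025180373 285.88359234440964 209.99518139440232 [ 0.256 -0.58   0.935] [[0.91, -0.42, -0.01], [-0.33, -0.68, -0.65], [0.27, 0.59, -0.76]]
top 495.3401636718601 280.1051394963268 203.2267687363633 [ 3.670e-01 -1.000e-03  1.473e+00] [[0.0, -1.0, 0.01], [-0.99, -0.0, -0.13], [0.13, -0.01, -0.99]]
{'clock': 0.1, 'joints': array([ 7.40433343e+01,  5.25658386e+00,  7.05745093e+01, -5.58827697e-04,
        1.04267864e+02, -3.25007260e+00]), 'joint_vel': array([-0.0087601 , -0.16575646, -0.15222323, -0.069484  , -0.02867592,
       -0.08509423]), 'joint_torque': array([ 2.28632583e-03, -4.47857380e+01, -4.07570994e+01,  7.00063538e-02,
        2.84907996e-02, -9.26860253e-05]), 'tcp_pos': array([0.13200365, 0.58533997, 0.40364744]), 'orientation': array([-1.79901172e+02, -5.06930506e-03,  1.67293265e+02]), 'contact_force': array([ 0.05600959,  0.16473067, -0.43135415]), 'torque': array([ 0.03925388, -0.01005261,  0.03014787]), 'gripper_force': 0.0, 'opening': 0.08762582578998715}
```

View pics/scene0.png

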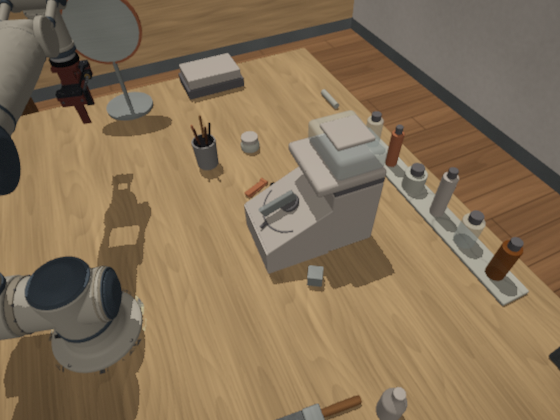

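View pics/top0.png

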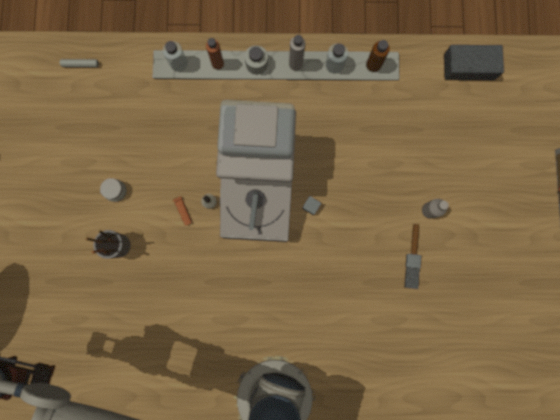

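Scene: humidifier around (315,190) with lever at about (280,203). Top: panel spans about (222–291, 178–241), with the hub at (256,198). The lever points roughly down-slope. I'll zoom in on both.

```bash
python3 - <<'E'
import cv2,pickle,numpy as np
d=pickle.load(open("d0.pkl","rb"))
a=d["top"]["frame"][165:255,190:330,::-1]; b=d["scene"]["frame"][160:270,235:395,::-1]
a=cv2.resize(a,(770,495),interpolation=cv2.INTER_CUBIC); a=cv2.convertScaleAbs(a,alpha=1.5)
b=cv2.resize(b,(800,550),interpolation=cv2.INTER_CUBIC)
cv2.imwrite("pics/ta.png",a);cv2.imwrite("pics/sb.png",b)
E
```

```text
(no output)
```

View pics/ta.png

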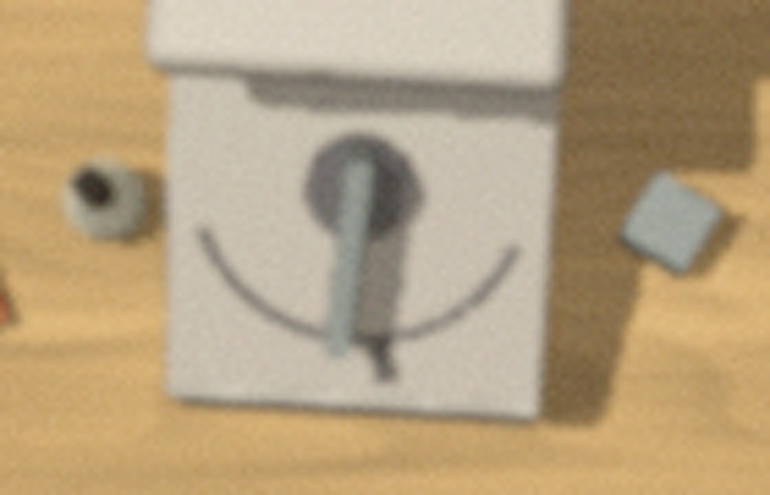

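View pics/sb.png

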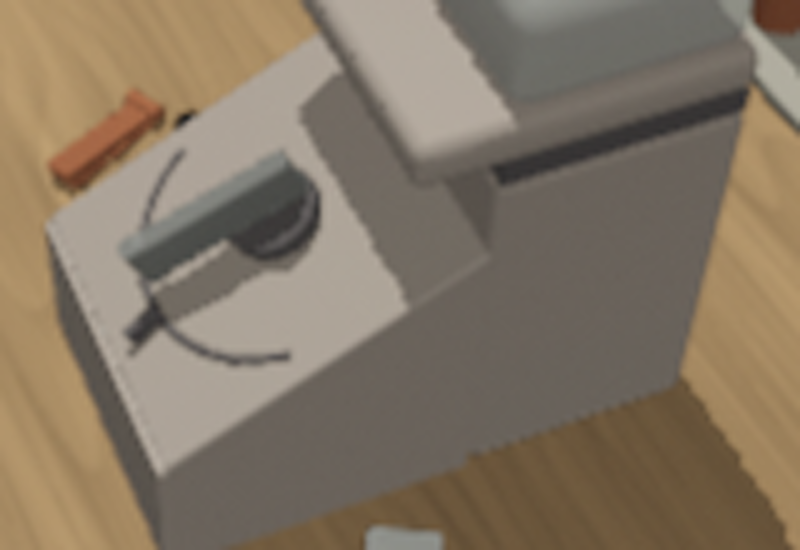

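```bash
cat > h.py <<'E'
import numpy as np,pickle
from scipy.spatial.transform import Rotation as Ro
def ray(s,p):
    v=s["R"].T@np.array([(p[0]-s["cx"])/s["fx"],(p[1]-s["cy"])/s["fy"],1]); return -s["R"].T@s["t"],v/np.linalg.norm(v)
def onplane(s,p,p0,n):
    c,v=ray(s,p); return c+v*((p0-c)@n)/(v@n)
def proj(s,X):
    c=s["R"]@X+s["t"]; return np.array([c[0]/c[2]*s["fx"]+s["cx"],c[1]/c[2]*s["fy"]+s["cy"]])
def tri(rs):
    A=sum(np.eye(3)-np.outer(v,v) for c,v in rs); b=sum((np.eye(3)-np.outer(v,v))@c for c,v in rs); return np.linalg.solve(A,b)
S,C=np.sin(np.radians(27)),np.cos(np.radians(27))
def frame(o,yaw):
    """pivot, and panel axes: columns u (up slope), w (left), n (normal)"""
    Rz=Ro.from_euler("z",yaw).as_matrix()
    return np.r_[o,.145],Rz@np.array([[C,0,-S],[0,1,0],[S,0,C]])
def e(th): # panel (u,w) direction of opening th
    a=np.pi+th-1.2; return np.array([np.cos(a),np.sin(a),0])   # ccw, u->w
E
cat > m.py <<'E'
from h import *
d=pickle.load(open("d0.pkl","rb")); T,Sc=d["top"],d["scene"]
t=lambda x,y:(np.array([x,y])+.5)/5.5-.5+[190,165]
s=lambda x,y:(np.array([x,y])+.5)/5-.5+[235,160]
L=tri([ray(T,t(170,400)),ray(Sc,s(47,228))]);R=tri([ray(T,t(538,416)),ray(Sc,s(163,475))])
print("L",L,"R",R,"width",np.linalg.norm(L-R),"expected z .0928")
ez=np.array([0,0,1.])
L2=onplane(T,t(170,400),ez*.0928,ez);R2=onplane(T,t(538,416),ez*.0928,ez)
L3=onplane(Sc,s(47,228),ez*.0928,ez);R3=onplane(Sc,s(163,475),ez*.0928,ez)
print(L2,R2,L3,R3)
for l,q in((L2,R2),(L3,R3)):
    v=l-q; yaw=np.arctan2(-v[0],v[1]); m=(l+q)/2; o=(m+.115*C*np.array([np.cos(yaw),np.sin(yaw),0]))[:2]; print("yaw",np.degrees(yaw),"o",o,"w",np.linalg.norm(v))
    P,A=frame(o,yaw)
    def pan(im,p,h): return (onplane(im,p,P+A[:,2]*h,A[:,2])-P)@A
    for nm,im,p,h in(("hubT",T,t(364,186),.013),("tipT",T,t(338,352),.043),("buttT",T,t(361,155),.043),("markT",T,t(381,360),.010),("tipS",Sc,s(126,246),.043),("buttS",Sc,s(278,158),.043),("markS",Sc,s(141,327),.012)):
        x=pan(im,p,h); print(nm,x[:2].round(4),"r",np.hypot(*x[:2]).round(4),"th",(np.arctan2(x[1],x[0])%(2*np.pi)-np.pi+1.2).round(3))
E
python3 m.py
```

```text
L [0.45404106 0.15367271 0.08510029] R [ 0.4460889  -0.03347771  0.0890819 ] width 0.1873616018922609 expected z .0928
[0.45211965 0.15313904 0.0928    ] [ 0.44455467 -0.03305398  0.0928    ] [0.45368777 0.14674107 0.0928    ] [ 0.44658604 -0.0361614   0.0928    ]
yaw -2.326634200210095 o [0.55071844 0.0558828 ] w 0.18634663518940217
hubT [ 0.0084 -0.0026] r 0.0088 th 4.041
tipT [-0.0669  0.0063] r 0.0672 th 1.106
buttT [ 0.0342 -0.0023] r 0.0343 th 4.275
markT [-0.0839 -0.0133] r 0.085 th 1.357
tipS [-0.0665  0.0061] r 0.0668 th 1.109
buttS [ 0.0257 -0.0037] r 0.0259 th 4.199
markS [-0.0861 -0.0195] r 0.0883 th 1.423
yaw -2.2235617432153414 o [0.5525255  0.05131429] w 0.1830402973776476
hubT [0.0064 0.0019] r 0.0066 th -1.649
tipT [-0.069  0.011] r 0.0699 th 1.042
buttT [0.0322 0.0022] r 0.0322 th -1.872
markT [-0.0861 -0.0086] r 0.0865 th 1.3
tipS [-0.0685  0.0115] r 0.0694 th 1.034
buttS [0.0238 0.0015] r 0.0238 th -1.877
markS [-0.0882 -0.0142] r 0.0893 th 1.36
```

```bash
cat >> h.py <<'E'
P,A=frame([.558,.0545],np.radians(-2.28))
def pose(th,rad,off,h,sg=1,extra=0):
    """TCP pose: fingertips at height h, at radius rad along lever dir th and off across it (ccw +); tool y = sg*lever dir (turned by extra)"""
    d=e(th); c=np.array([-d[1],d[0],0]); x=P+A@(d*rad+c*off+np.array([0,0,h+.182]))
    y=sg*(A@e(th+extra)); z=-A[:,2]; return x,Ro.from_matrix(np.c_[np.cross(y,z),y,z]).as_euler("xyz",degrees=True)
E
python3 - <<'E'
from h import *
from station import r
for sg in(1,-1):
    for th,rad,off,h in((1.1,.04,0,.2),(1.1,.06,.04,.1),(1.1,.06,.025,.019),(0,.06,.02,.019),(0,.06,-.02,.019),(1.4,.06,-.02,.019),(0,.06,-.02,.1)):
        q=r.inverse_kinematics(*pose(th,rad,off,h,sg)); print(sg,th,off,h,None if q is None else np.round(q,0))
E
```

```text
1 1.1 0 0.2 None
1 1.1 0.04 0.1 None
1 1.1 0.025 0.019 None
1 0 0.02 0.019 [ 12. -31. 114.  -7.  72. -96.]
1 0 -0.02 0.019 [ 13. -25. 108.  -7.  71. -95.]
1 1.4 -0.02 0.019 None
1 0 -0.02 0.1 [ 14. -30. 104.  -8.  81. -95.]
-1 1.1 0 0.2 [  7. -43. 104.  -4.  92.  14.]
-1 1.1 0.04 0.1 [ -1. -45. 115.  -1.  83.   7.]
-1 1.1 0.025 0.019 [  2. -38. 119.  -2.  72.  10.]
-1 0 0.02 0.019 [ 12. -31. 114.  -7.  72.  84.]
-1 0 -0.02 0.019 [ 13. -25. 108.  -7.  71.  85.]
-1 1.4 -0.02 0.019 [  6. -37. 118.  -4.  72.  -3.]
-1 0 -0.02 0.1 [ 14. -30. 104.  -8.  81.  85.]
```

```bash
python3 - <<'E'
from h import *
from station import r
import cv2
r.reach(*pose(1.1,.04,0,.2,-1)); r.grab(5)
w=r.snapshot("wrist"); pickle.dump(w,open("w1.pkl","wb")); cv2.imwrite("pics/w1.png",w["frame"][:,:,::-1])
print(w["fx"],((-w["R"].T@w["t"])-P)@A,(A.T@w["R"].T).round(2).tolist()); s=r.sense(); print(s["clock"],s["tcp_pos"],s["contact_force"]); print("pivot",proj(w,P),"tipline",proj(w,P+A@(e(1.1)*.077+[0,0,.043])))
E
```

```text
332.6236747458603 [-0.03236482  0.07076163  0.36061692] [[0.99, -0.1, -0.02], [-0.1, -0.96, -0.25], [0.0, 0.25, -0.97]]
3.65 [0.34943766 0.06679792 0.46729503] [ 0.39086867  0.04042766 -0.07673646]
pivot [314.51754192 185.01389695] tipline [240.14836008 193.15619009]
```

View pics/w1.png

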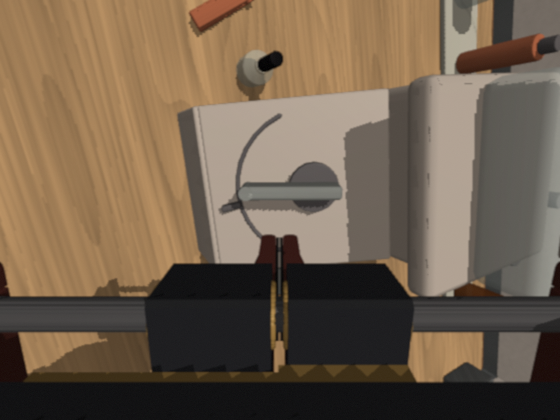

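Wrist view: lever from about (240,192) to (342,192), hub near (314,187), mark near (232,207). I'll enlarge that region.

```bash
python3 - <<'E'
import cv2,pickle
w=pickle.load(open("w1.pkl","rb"))
cv2.imwrite("pics/w1c.png",cv2.resize(w["frame"][150:225,200:360,::-1],None,fx=5,fy=5,interpolation=cv2.INTER_CUBIC))
E
```

```text
(no output)
```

View pics/w1c.png

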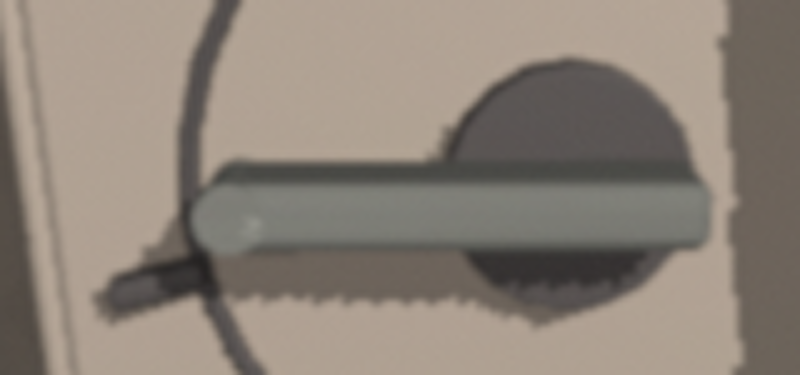

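```bash
cat > m2.py <<'E'
from h import *
w=pickle.load(open("w1.pkl","rb"))
t=lambda x,y:(np.array([x,y])+.5)/5-.5+[200,150]
pan=lambda p,h:((onplane(w,p,P+A[:,2]*h,A[:,2])-P)@A)[:2]
hub=np.mean([pan(t(*p),.013) for p in((448,178),(692,178),(570,60),(570,306))],0); print("hub",hub,np.linalg.norm(pan(t(570,60),.013)-pan(t(570,306),.013))/2)
a,b=pan(t(190,217),.043),pan(t(711,214),.043); v=a-b; print("lever",a,b,np.linalg.norm(v),"pivot",b-0+v/np.linalg.norm(v)*.025)
piv=b+v/np.linalg.norm(v)*.025
th=lambda v:np.arctan2(v[1],v[0])%(2*np.pi)-np.pi+1.2
print("th",th(v))
for q in((108,294),(135,287),(160,280)):
    m=pan(t(*q),.012); print("mark",m, "r",np.linalg.norm(m-hub),"th hub",th(m-hub),"th piv",th(m-piv))
for q in((15,0),(45,250)): print("edge",pan(t(*q),0))
E
python3 m2.py
```

```text
hub [-0.00220859  0.00166577] 0.02655390427964829
lever [-0.07906734  0.00809123] [ 0.02205811 -0.00152546] 0.10158167597968708 pivot [-0.00282961  0.00084128]
th 1.1051884470682085
mark [-0.10352271 -0.0131305 ] r 0.1023888707567699 th hub 1.3450183449669824 th piv 1.337875735447197
mark [-0.09748787 -0.01216771] r 0.0962782769654512 th hub 1.3441813263104094 th piv 1.3365755498172207
mark [-0.09189587 -0.01116352] r 0.09060021433628149 th hub 1.3420808785247862 th piv 1.3339775914444847
edge [-0.11649169  0.05049119]
edge [-0.11847177 -0.00458763]
```

```bash
sed -i 's/^P,A=frame.*/&\nP=P+A@[-.0025,.0012,0]/' h.py; cat > push.py <<'E'
from h import *
from station import r
def go(th,rad,off,h,v=.15): r.servo_line(*pose(th,rad,off,h,-1),speed=v)
def f(F0,th):
    d=e(th); c=A@np.array([-d[1],d[0],0]); F=r.sense()["contact_force"]-F0; return F@c,np.linalg.norm(F)
E
python3 - <<'E'
from push import *
go(1.35,.058,.020,.08); go(1.35,.058,.020,.019,.1); r.wait(.2)
F0=r.sense()["contact_force"]; print("F0",F0,r.sense()["clock"])
th=1.35
while th>-.1:
    th-=.06 if th>.25 else .012
    go(th,.058,.017,.019,.05); a,n=f(F0,th); print(round(th,3),round(a,1),round(n,1),end=" | ")
    if n>(10 if th>.3 else 6.5): break
s=r.sense(); print(s["clock"],s["joints"].round(1),s["torque"])
E
```

```text
F0 [-0.47705488 -0.2997847   0.15810493] 5.5917
1.29 0.6 1.1 | 1.23 -0.4 0.7 | 1.17 0.4 0.9 | 1.11 3.0 3.1 | 1.05 2.7 3.7 | 0.99 2.8 4.2 | 0.93 2.7 4.0 | 0.87 2.3 3.3 | 0.81 3.3 4.0 | 0.75 3.0 3.6 | 0.69 3.1 4.1 | 0.63 2.5 3.2 | 0.57 3.1 3.6 | 0.51 1.8 2.7 | 0.45 1.8 2.8 | 0.39 2.3 2.6 | 0.33 1.9 2.3 | 0.27 2.0 2.5 | 0.21 2.2 2.8 | 0.198 3.6 3.7 | 0.186 2.9 3.5 | 0.174 2.6 3.5 | 0.162 3.0 3.6 | 0.15 2.7 3.8 | 0.138 2.8 3.7 | 0.126 2.7 4.5 | 0.114 2.9 4.7 | 0.102 2.2 4.6 | 0.09 3.4 4.5 | 0.078 3.9 4.6 | 0.066 3.2 4.2 | 0.054 2.4 4.0 | 0.042 2.2 3.9 | 0.03 4.1 4.4 | 0.018 6.9 7.3 | 14.375 [ 12.  -31.4 113.6  -6.8  71.7  82.7] [-0.54372416  1.33047926 -0.43101268]
```

```bash
python3 - <<'E'
from push import *
F0=np.array([-.477,-.3,.158])
th=.018
for i in range(3):
    th-=.008; go(th,.058,.017,.019,.05); r.wait(.2); a,n=f(F0,th); print(round(th,3),a.round(1),n.round(1))
    if a>11: break
# back off, over to the other side, down
go(.2,.058,.02,.019,.1); go(.2,.058,.02,.075,.2); go(-.02,.058,-.035,.075,.2); go(-.02,.058,-.035,.019,.1); r.wait(.2)
s=r.sense(); print(s["clock"],s["contact_force"])
w=r.snapshot("wrist"); import cv2; cv2.imwrite("pics/w2.png",w["frame"][:,:,::-1]); pickle.dump(w,open("w2.pkl","wb"))
E
```

```text
0.01 8.9 9.2
0.002 10.2 10.6
-0.006 12.5 13.6
17.9083 [-0.0247925   0.07120035 -0.11436923]
```

View pics/w2.png

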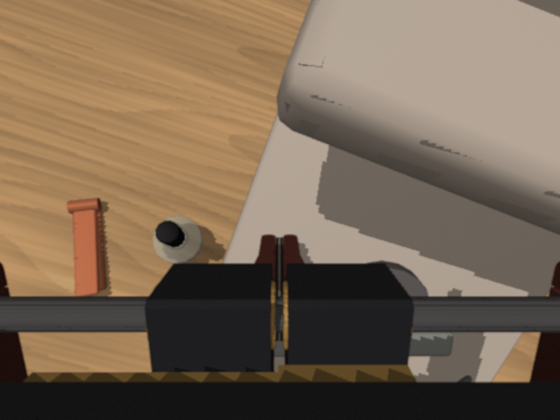

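Fingers are now on the upper side of the shut lever, with the lever's butt at (430,345), and the way is clear. I'll push it open, stopping short of the mark, and then look.

```bash
python3 - <<'E'
from push import *
F0=r.sense()["contact_force"]
go(-.02,.058,-.02,.019,.05)
for th in np.r_[np.arange(.04,1.2,.08),1.25,1.28]:
    go(th,.058,-.017,.019,.06); a,n=f(F0,th); print(round(th,2),round(a,1),round(n,1),end=" | ")
    if n>12: break
go(th-.1,.058,-.02,.019,.1); go(th-.1,.058,-.02,.06,.2); r.reach(*pose(1.1,.04,0,.2,-1)); r.wait(.2)
import cv2
w=r.snapshot("wrist"); pickle.dump(w,open("w3.pkl","wb")); cv2.imwrite("pics/w3c.png",cv2.resize(w["frame"][150:225,200:360,::-1],None,fx=5,fy=5,interpolation=cv2.INTER_CUBIC)); print(r.sense()["clock"])
E
```

```text
0.04 0.0 1.3 | 0.12 -0.6 1.1 | 0.2 -1.0 1.0 | 0.28 0.1 1.5 | 0.36 0.6 0.6 | 0.44 -0.7 1.2 | 0.52 0.3 1.0 | 0.6 -0.6 0.8 | 0.68 -0.5 1.2 | 0.76 0.4 0.4 | 0.84 -0.3 0.5 | 0.92 -0.9 1.4 | 1.0 -0.6 1.0 | 1.08 -0.7 1.1 | 1.16 -1.7 2.0 | 1.25 -0.4 1.1 | 1.28 -3.4 4.0 | 24.15
```

View pics/w3c.png

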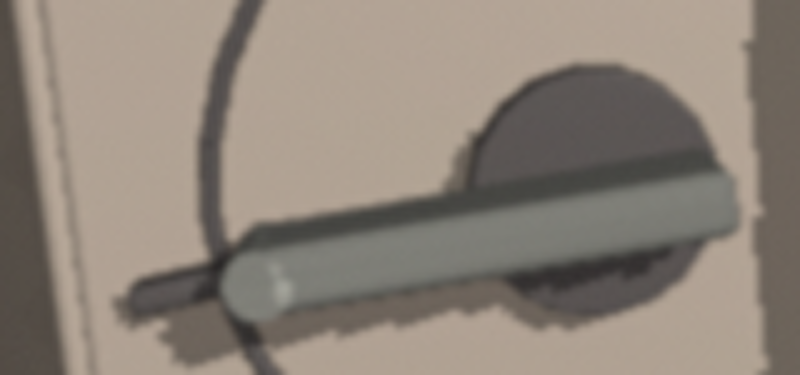

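```bash
python3 - <<'E'
from h import *
w=pickle.load(open("w3.pkl","rb"))
t=lambda x,y:(np.array([x,y])+.5)/5-.5+[200,150]
pan=lambda p,h:((onplane(w,p,P+A[:,2]*h,A[:,2])-P)@A)[:2]
th=lambda v:np.arctan2(v[1],v[0])%(2*np.pi)-np.pi+1.2
hub=np.mean([pan(t(*p),.013) for p in((470,188),(718,188),(594,64),(594,314))],0); print("hub",hub)
a,b=pan(t(222,288),.043),pan(t(738,203),.043); print("lever",a,b,np.linalg.norm(a-b),th(a-b),"tip about pivot",th(a),th(a-hub))
for q in((135,299),(170,291),(210,281)):
    m=pan(t(*q),.012); print("mark",m,np.linalg.norm(m),th(m),th(m-hub))
w=pickle.load(open("w2.pkl","rb"))
for T in(0,1.1):
    for s in(-.025,.077): print("w2",T,s,proj(w,P+A@(e(T)*s+[0,0,.043])).round(0))
print("finger tip",proj(w,P+A@(e(-.02)*.058+[0,0,.019])))
E
```

```text
hub [ 1.93202960e-04 -3.30555139e-05]
lever [-0.07640791 -0.00617345] [0.02472096 0.00078938] 0.10136827976631085 1.2687426204698282 tip about pivot 1.2806208797286514 1.2799896568503135
mark [-0.09962164 -0.01434218] 0.100648746510327 1.3429840446410488 1.3423865444791254
mark [-0.09188595 -0.01332278] 0.09284677567278851 1.3439891373993016 1.3433395144215952
mark [-0.08304598 -0.01197282] 0.08390460924823466 1.343184411609194 1.3424674933631653
w2 0 -0.025 [452. 345.]
w2 0 0.077 [239. 349.]
w2 1.1 -0.025 [428. 303.]
w2 1.1 0.077 [325. 460.]
finger tip [278.30904387 317.31173059]
```

The closed picture matched the shut pose: the lever's butt is predicted at (452,345) and seen there. In the latest view the mark is at about 1.343 rad and the lever at 1.27–1.28. I'll push the last 0.07 rad and check again.

```bash
python3 - <<'E'
from push import *
go(1.15,.058,-.025,.06); go(1.15,.058,-.025,.019,.1); r.wait(.1); F0=r.sense()["contact_force"]
for th in(1.25,1.30,1.33,1.35):
    go(th,.058,-.017,.019,.05); r.wait(.1); print(th,f(F0,th))
go(1.2,.058,-.022,.019,.1); go(1.2,.058,-.022,.06,.2); r.reach(*pose(1.1,.04,0,.2,-1)); r.wait(.2)
import cv2
w=r.snapshot("wrist"); pickle.dump(w,open("w4.pkl","wb")); cv2.imwrite("pics/w4c.png",cv2.resize(w["frame"][150:225,200:360,::-1],None,fx=5,fy=5,interpolation=cv2.INTER_CUBIC)); print(r.sense()["clock"])
E
```

```text
1.25 (np.float64(1.1472390183449177), np.float64(1.1720837478597455))
1.3 (np.float64(-1.2590169148798593), np.float64(2.2064206714449077))
1.33 (np.float64(-1.6925496661685295), np.float64(3.5449227525988376))
1.35 (np.float64(-2.186963172244002), np.float64(3.347465120497692))
29.0167
```

View pics/w4c.png

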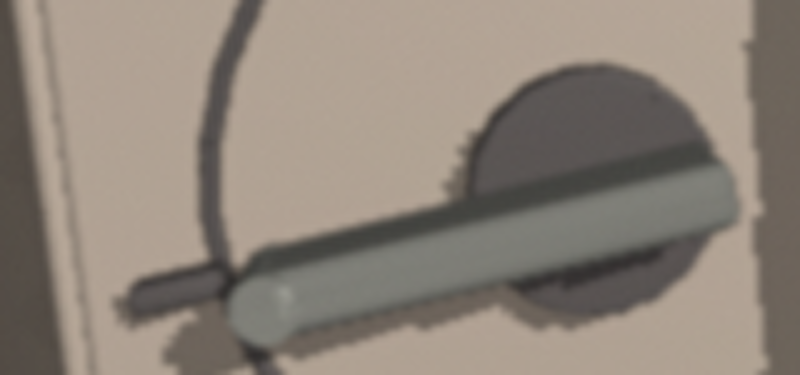

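```bash
cat > m4.py <<'E'
from h import *
import cv2,sys
th=lambda v:np.arctan2(v[1],v[0])%(2*np.pi)-np.pi+1.2
for nm in sys.argv[1:]:
    w=pickle.load(open(nm+".pkl","rb")); pan=lambda p,h:((onplane(w,p,P+A[:,2]*h,A[:,2])-P)@A)[:2]
    f=w["frame"].astype(int)[150:230,200:360]; g=f[:,:,1]
    m=((g-f[:,:,0]>=2)&(g>100)).astype(np.uint8)
    n,lab,st,_=cv2.connectedComponentsWithStats(m); k=1+st[1:,4].argmax(); ys,xs=np.nonzero(lab==k)
    p=np.array([pan((x+200,y+150),.043) for x,y in zip(xs,ys)])
    (c,s,_)=cv2.minAreaRect((p*1000).astype(np.float32)); c=np.array(c)/1000
    v=np.linalg.svd(p-p.mean(0))[2][0]; v*=-np.sign(v[0])
    piv=c-v*.026; tip=c+v*.051
    print(nm,len(p),"size",np.round(s,1),"dir",th(v).round(4),"pivot",piv.round(4),"tip",th(tip).round(4))
    q=np.array([pan((x+200,y+150),.012) for y,x in np.argwhere(f.sum(2)<260)]); rr=np.linalg.norm(q,axis=1); a=np.array([th(x) for x in q])
    k=(rr>.086)&(rr<.1)&(abs(a-1.34)<.12); print(" mark",k.sum(),a[k].mean().round(4),np.percentile(a[k],[2,98]).round(3))
E
python3 m4.py w1 w3 w4
```

```text
w1 1 size [0. 0.] dir 1.2 pivot [0.0102 0.0037] tip 1.144
 mark 98 1.3427 [1.293 1.387]Traceback (most recent call last):
  File "m4.py", line 8, in <module>
    n,lab,st,_=cv2.connectedComponentsWithStats(m); k=1+st[1:,4].argmax(); ys,xs=np.nonzero(lab==k)
                                                        ~~~~~~~~~~~~~~~^^
ValueError: attempt to get argmax of an empty sequence
```

```bash
python3 - <<'E'
import pickle
f=pickle.load(open("w4.pkl","rb"))["frame"]
for y,x in((207,270),(207,290),(213,253),(180,290),(191,295),(180,320),(208,235)): print(y,x,f[y,x])
E
sed -i 's/g-f\[:,:,0\]>=2)&(g>100)/g-f[:,:,0]>=-3)\&(g>98)/' m4.py; python3 m4.py w1 w3 w4
```

```text
207 270 [126 126 119]
207 290 [110 110 104]
213 253 [127 127 120]
180 290 [173 159 144]
191 295 [68 68 64]
180 320 [89 85 83]
208 235 [91 85 84]
w1 1241 size [ 13.  100.5] dir 1.1059 pivot [-0.0003 -0.0007] tip 1.1154
 mark 98 1.3427 [1.293 1.387]
w3 1249 size [100.3  13.4] dir 1.2814 pivot [-0.0004 -0.0007] tip 1.2902
 mark 85 1.3478 [1.306 1.39 ]
w4 1239 size [100.3  13.4] dir 1.3543 pivot [-0.0003 -0.0003] tip 1.3581
 mark 78 1.3464 [1.305 1.387]
```

```bash
python3 -c "
from station import r
print(r.hand_in())"
```

```text
the job is handed in; nothing more can be done
None
```

I turned the lever shut against its stop (about 13 N at most), then opened it to about 1.35 rad. By my camera measurement the mark is at about 1.34 rad, so the lever points at it to within about 0.01 rad. I then drew the gripper clear and handed the job in at about 29 s.

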